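# Gauge the jaw gap of the tube sealer

### The job

Check the jaw gap of the bench tube sealer: first swing its clear splash guard fully up and back so that it stays open, then lift the taper gauge by its ring out of the tube stand and slide its blade, point down, between the two upright jaw plates just until both of them drag snugly on it, without spreading the jaws wide. Finish while still holding the gauge by its ring, upright and still at that depth, so that the scale can be read; leave everything else where it stands.

Things in the scene. Friction and masses are not known exactly. Their poses are not given: they have to be found in the camera images.
- sealer: fixed bench tube sealer, white housing 190 x 140 mm, 66 mm high, with a hump 120 mm high along its back; origin: centre of its underside on the table; x points to its back, y to its left, z up. The two jaw plates stand on its deck, faces looking to +y and -y
- guard (a joint): angle of the clear splash guard over the jaws (rad): 0 shut, 1.85 fully open; it swings up and back about a hinge parallel to the sealer's y, falls shut by itself below about 1.5 and stays open by its own weight beyond about 1.65. It weighs 90 g
- guard_hinge (a point): point on the middle of the guard's hinge line, 124 mm over the table; fixed on the sealer, axes as the sealer's
- guard_grip (a point): centre of the guard's grip: a grey barrel 18 mm in diameter and 16 mm long, lying crosswise (along the sealer's y) on an 8 mm wide stem at the front edge of the guard, 150 mm from the hinge line; free to both sides, so it can be pinched by its flat ends from above and pivots between the fingers as the guard swings. Axes: y along the barrel, -x away from the hinge
- jaw_mouth (a point): on the sealer, 110 mm over the table, the height at which the flat faces of the jaw plates begin, at the middle of their 26 mm width (along the sealer's x). The faces run 38 mm down from here; above, lips flare out at 45 degrees up to z = 116 mm. Axes as the sealer's. Its y is only roughly the middle of the gap: see the two faces
- left_face (a point): top middle of the left jaw plate's flat face (the face looks to the sealer's -y), 110 mm over the table; moves with the plate
- right_face (a point): the same on the right jaw plate (the face looks to +y). The gap between the faces is set anew each time, 3.2 to 5.2 mm at rest
- jaw_left (a joint): how far the left jaw plate has been pushed outward (to the sealer's +y) from its rest, m, 0 to 0.007. Spring-loaded: it yields at 3 N and then 1.2 N per mm
- jaw_right (a joint): the same for the right jaw plate (outward = the sealer's -y), same spring
- gauge_ring (a point): centre of the ring of the steel taper gauge (50 g): a flat upright ring 36 mm in diameter and 9 mm thick (gauge's y) with a 17 mm hole; grasp it across the 9 mm. Axes: z from the blade's point to the ring, y through the blade's thickness. Below it a collar 24 x 22 x 6 mm rests on the tube stand's top plate, its underside 34 mm under this point. At first the gauge stands in a hole of the stand, ring up, this point about 85 mm over the table
- gauge_tip (a point): point of the gauge's blade, 78 mm under the ring's centre. The blade is 44 mm long and 12 mm wide (gauge's x); its thickness (gauge's y) grows evenly from 1.6 mm at the point to 9.6 mm under the collar, so that, centred in the gap, it meets both jaws when its point is 9 to 20 mm below the jaw mouth, depending on the gap (deeper if held off-centre: it then pushes one jaw aside before it meets the other). Snug drag feels like some 4 to 5 N against the push
- stand: fixed grey tube stand 86 x 60 x 51 mm with two rows of three 18 mm holes; origin: centre of its underside; x along the rows. The gauge stands in an end hole of the +y row; two sample tubes in the holes of the other end
- tube_a: capped sample tube, 20 mm, 94 mm high, in the stand; leave it there; origin: centre of its underside
- tube_b: second such tube, in the stand; leave it there
- spray: white spray bottle 60 mm in diameter, 190 mm high, to the right behind the stand; leave it; origin: centre of its underside
- gel: pump bottle of hand gel 48 x 75 x 187 mm, left of the sealer; leave it; origin: centre of its underside
- clock: white kitchen-type timer 60 x 64 x 18 mm on the table, front left; leave it; origin: centre of its underside
- roll: roll of plaster 68 mm in diameter, 19 mm high, lying on the table in front; leave it; origin: centre of its underside
- gauge: the taper gauge as a whole; origin: the blade's point
There are look-alikes about, which are no part of the job. Leave any yellow look-alike of the stand alone.

How it is judged:
On the way, in this order (a step that is already met when the one before it is completed fails the run):
1. the guard is swung fully open and stays there, with nothing touching it (value of joint guard above 1.65 rad and contact force between the fingers and guard below 0.05 N), for 0.2 s.
2. the gauge is lifted clear of the tube stand in the fingers (z of gauge_tip in the frame of stand above 0.055 m and contact force between the fingers and gauge above 0.5 N), for 0.2 s.
At the end, for the whole second after the job is handed in: Guard open (over 1.65 rad); fingers still hold the gauge; both jaw plates press on its blade (over 0.6 N each), spread by at most about 3 mm in all; its point 6 to 41 mm below the jaw mouth, within 9 mm of the plates' mid-width; upright within 8 degrees, square to the jaws within 0.2 rad, at rest (value of joint guard above 1.65 rad and contact force between the fingers and gauge above 0.5 N and contact force between gauge and jaw_left above 0.6 N and contact force between gauge and jaw_right above 0.6 N and (value of joint each of jaw_left, jaw_right below 0.0015 m or (value of joint jaw_left below 0.0023 m and value of joint jaw_right below 0.001 m) or (value of joint jaw_left below 0.001 m and value of joint jaw_right below 0.0023 m) or (value of joint jaw_left below 0.003 m and value of joint jaw_right below 0.0006 m) or (value of joint jaw_left below 0.0006 m and value of joint jaw_right below 0.003 m)) and z of gauge_tip in the frame of jaw_mouth between -0.041 and -0.006 m and x of gauge_tip in the frame of jaw_mouth between -0.009 and 0.009 m and angle between the y axis of gauge and the y axis of sealer, either way round below 0.2 rad and angle between gauge's own z axis and vertical below 0.14 rad and linear speed of gauge below 0.01 m/s); the arm keeps its last pose, push and grip.
It fails at once if a jaw is forced wide (pushed out more than 4.5 mm) (value of joint any of jaw_left, jaw_right above 0.0045 m).
It fails at once if a sample tube, the spray bottle, the gel bottle, the timer or the plaster roll is knocked over or shifted more than 3 cm (distance of any of tube_a, tube_b, spray, gel, clock, roll from where it was at the start of the episode above 0.03 m).
It also fails if it takes over 72 s, if anything falls off the work surface, if the arm or the gripper's body presses on something with over 40 N, if the wrist force passes 120 N, or if a joint passes its speed limit or range.

### The arm

A 7-joint arm with a two-finger parallel gripper is mounted at the origin on a cart in front of the work surface, level with it; the furniture and walls round the work are solid. World frame = base frame: x ahead of the robot, y to its left, z up, the work surface at z = 0. Lengths are in m, angles in rad, forces in N, time in s.
With the tool pointing down it reaches from about 0.4 to 0.9 m from the base axis. Payload 5.5 kg.
Tool frame: the origin (TCP) lies midway between the tips of the shut fingers; the grasp point (between the pads) lies 19 mm behind it; z points along the fingers, y is the direction in which the jaws open and shut (so a half turn about z gives the same grasp; the last joint's range is limited). The gripper opens to 85 mm and grips with 20 to 120 N. Pads are 22 mm wide; open, the fingers measure 114 mm over their backs; the gripper's body (76 mm by 85 mm) begins 54 mm behind the grasp point. The pads swing forward as they close: fully open they stand 13 mm farther back than shut.
Start: joints at [-0.917, 0.501, -0.427, 1.55, 0.221, 1.138, -0.21], TCP at [0.248, 0.601, 0.231] pointing down, gripper open.
Joint ranges: [-2.88, 2.88], [-0.31, 2.03], [-1.54, 1.56], [0.2, 2.42], [-1.41, 4.55], [0.19, 2.02], [-2.57, 2.57]. Speed limits (rad/s): [2.57, 2.57, 3.14, 3.14, 3.14, 3.14, 3.14].

### API

Orientations are given as a unit quaternion [w, x, y, z].
In Python, from plant import manip gives the robot as it stands.
- The arm moves only by the shell command python3 -m pendant 'ROWS'. ROWS is JSON, a list that holds one entry, the list of rows, each a list of 5 numbers: the shift along the tool's x, y, z in mm, then the turn about the tool's z in rad, then the opening, from 0 (shut) to 1 (fully open). In form: [[[x, y, z, spin, fingers], ...]]. A call has 1 to 20 rows; each row shifts and turns the commanded pose from where the row before left it, along the tool's axes as they then stand; what a row does not reach is not made up. A row lasts 1/8 s, in which the tool goes at most 62.5 mm and 10.7 degrees, less where a joint would pass 70% of its speed; a pose out of reach is approached as far as the arm can. A call is refused whole if a number of a shift passes 62.5 or a number of a turn 0.188, either way. A call with a gripper value outside its range is refused whole. The fingers move at their own pace and stop on an object; the grip force is fixed at half the most. Time passes only in rows, so rows that do not move let the fingers close. It gives the time, the measured TCP pose, the force and the opening at its end, in the units of the state.
- manip.read_state(): the state, without advancing time (a new reading comes with each control period).
- manip.camera(name): name is "scene" or "top"; returns a dict with "pixels" (400x640x3 uint8, red, green, blue), "intrinsics" (3x3 intrinsics, pixels), "D" ([k1, k2, p1, p2, k3] as OpenCV has them; the pictures are not rectified), "position" and "orientation" of the camera in the world. Camera axes: x right, y down, z forward; pixel columns grow to the right and rows downward; lengths in m; the calibration is good to about 2 mm. A picture is of the moment at which its call begins. There is no depth.
- manip.job_done(): hands the job in, once; it reports no verdict.
Trained networks look in a picture, given as the dict that the camera call returned (one of the last four; its "shot" number tells which), for a name from the list of things; names that differ only in an ending like _2 or _b are one class to them, and where a whole thing is asked for, a point or a joint stands for the part that bears it (a point fixed in the world has none). Each returns a list of dicts, best first, with "score" (0 to 1); they miss things now and then, are a little off and sometimes report something else, mostly with a low value. They report only what shows in the picture. A call takes as long as a camera call. They do not tell look-alikes from the thing itself.
- manip.spot_in(name, picture): "centre" ([x, y, z] in m, in the coordinates of the camera as it stood for that picture, good to about 4 mm: the middle of the surface that is visible of it).
- manip.outline_of(name, picture): "pixels" (400x640 bool, what is visible of it).
- manip.mark_of(name, picture): "centre" ([x, y, z] in m, in the coordinates of the camera as it stood for that picture, good to about 4 mm: a listed point, or the origin of a listed thing).
The state is a dict: "clock": time; "joint_positions": joint angles; "qd": joint speeds; "joint_torque": joint torques, N m; "position": TCP position; "tool_rot": TCP orientation; "contact_force": force on the tool from outside, world axes, zero at the start; "torque": the same for the moment, N m; "grip_width": finger opening in m.
Only numpy, scipy, OpenCV 4.12 (cv2) and the standard library are available. Lean on these libraries where they do the work, as an engineer would, in place of code of your own. Each camera call takes 0.05 s, during which the arm holds its last target.

## Working session

There is one attempt and no reset: what is moved stays moved. The work goes in short steps, Python scripts to look and compute and a shell command to move; the robot and the scene stay as the last step left them, time stands still between calls to the robot, and variables do not carry over. Pictures are saved under pics/ and viewed, and the job is handed in when it is done.

```bash
ls; mkdir -p pics
cat > h.py <<'E'
import numpy as np, cv2
from scipy.spatial.transform import Rotation as R
from plant import manip
def rot(q): return R.from_quat([q[1],q[2],q[3],q[0]])
def w(pic,c): return rot(pic["orientation"]).apply(c)+np.array(pic["position"])
def proj(pic,p):
    pc=rot(pic["orientation"]).inv().apply(np.atleast_2d(p)-np.array(pic["position"]))
    return cv2.projectPoints(pc,np.zeros(3),np.zeros(3),np.array(pic["intrinsics"]),np.array(pic["D"]))[0][:,0]
def save(n,img,): cv2.imwrite("pics/"+n,cv2.cvtColor(np.ascontiguousarray(img),cv2.COLOR_RGB2BGR))
E
python3 - <<'E'
from h import *
s=manip.read_state();print({k:np.round(v,3) for k,v in s.items()})
for n in ["scene","top"]:
    p=manip.camera(n);save(n+"1.png",p["pixels"])
    print(n,p["position"],p["orientation"],np.array(p["intrinsics"]).tolist(),p["D"])
    for t in ["sealer","guard_hinge","guard_grip","jaw_mouth","left_face","right_face","gauge_ring","gauge_tip","stand","tube_a","spray","gel","clock","roll"]:
        for d in manip.mark_of(t,p)[:3]: print(t,round(d["score"],2),np.round(w(p,d["centre"]),4),np.round(proj(p,w(p,d["centre"]))[0]))
E
```

```text
pics
{'clock': np.float64(0.0), 'joint_positions': array([-0.917,  0.502, -0.427,  1.551,  0.221,  1.138, -0.21 ]), 'qd': array([ 0.001,  0.   ,  0.001, -0.001, -0.001,  0.001,  0.003]), 'joint_torque': array([-1.0000e-03, -5.6951e+01, -5.8160e+00, -2.8094e+01,  1.1000e-02,
        1.2000e-02,  0.0000e+00]), 'position': array([0.247, 0.6  , 0.23 ]), 'tool_rot': array([-0.   ,  0.194,  0.981, -0.001]), 'contact_force': array([-0.715, -0.215, -0.092]), 'torque': array([ 0.071, -0.001,  0.013]), 'grip_width': np.float64(0.085)}
scene [-0.04609433 -0.6358476   0.64700708] [-0.45251045  0.81693483 -0.30704481  0.18323557] [[408.3446811701651, 0.0, 318.0117894862506], [0.0, 408.3446811701651, 192.50771656578382], [0.0, 0.0, 1.0]] [-0.06751199  0.          0.          0.          0.        ]
sealer 0.73 [0.5545 0.0868 0.0022] [300. 213.]
sealer 0.62 [ 0.4684 -0.2061  0.0022] [355. 284.]
guard_hinge 0.71 [0.5955 0.0875 0.1236] [312. 170.]
guard_grip 0.77 [0.4425 0.1009 0.1209] [262. 188.]
jaw_mouth 0.79 [0.5055 0.0964 0.1108] [283. 184.]
jaw_mouth 0.7 [0.4387 0.1    0.1229] [261. 188.]
gauge
[... 945 characters left out ...]
ard_hinge 0.57 [ 0.4906 -0.2245  0.0008] [394. 214.]
jaw_mouth 0.6 [0.5055 0.092  0.1105] [272. 212.]
jaw_mouth 0.22 [ 0.5884  0.3206 -0.0034] [191. 198.]
right_face 0.57 [ 0.4481 -0.1864  0.0865] [387. 226.]
gauge_ring 0.41 [ 0.4474 -0.1897  0.0859] [388. 226.]
stand 0.72 [ 0.4719 -0.208   0.0011] [389. 222.]
stand 0.6 [ 0.3905  0.2422 -0.0015] [223. 268.]
stand 0.58 [ 0.5982 -0.1261 -0.0027] [353. 179.]
tube_a 0.62 [ 0.4915 -0.2274  0.0021] [395. 214.]
tube_a 0.52 [ 0.4948 -0.2004 -0.001 ] [385. 214.]
tube_a 0.27 [ 0.4684 -0.2058  0.0014] [388. 223.]
spray 0.73 [ 0.6637 -0.2935  0.0016] [411. 150.]
gel 0.6 [ 0.5911  0.3232 -0.0014] [189. 197.]
roll 0.8 [ 0.3984 -0.0766  0.0029] [343. 254.]
```

View pics/scene1.png

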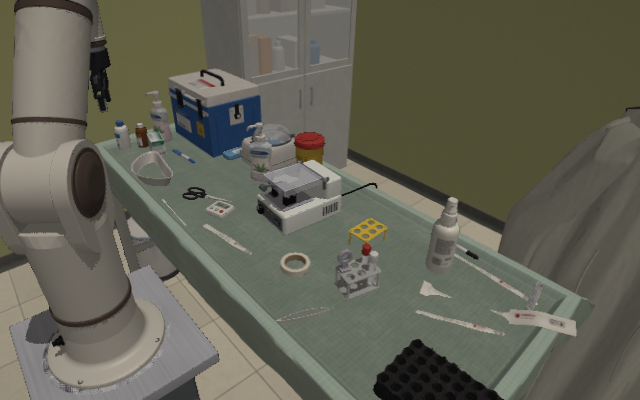

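View pics/top1.png

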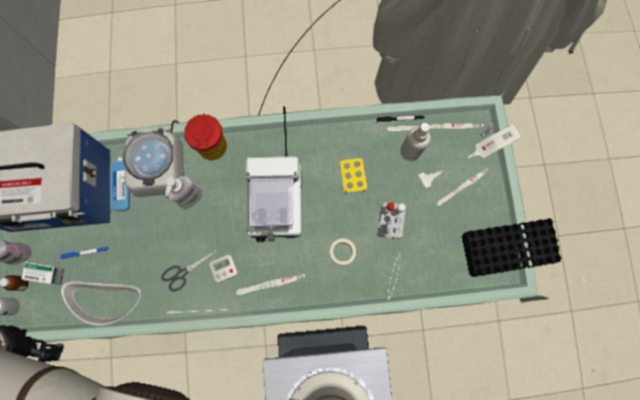

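Run:
```python
from h import *
a=manip.camera("scene");b=manip.camera("top")
i=a["pixels"][140:320,220:440]; save("c1.png",cv2.resize(i,None,fx=3.6,fy=3.3,interpolation=2))
i=b["pixels"][150:270,230:430]; save("c2.png",cv2.resize(i,None,fx=4,fy=4,interpolation=2))
```

```text
(no output)
```

View pics/c1.png

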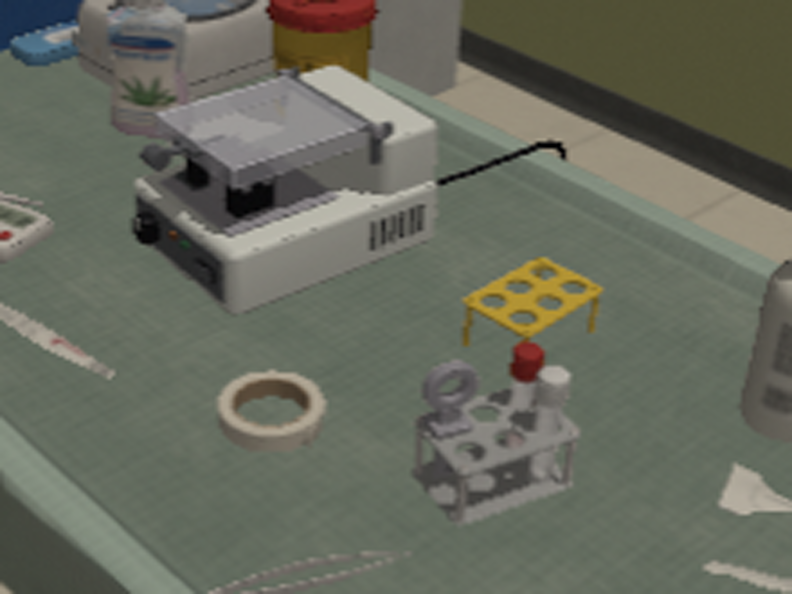

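View pics/c2.png

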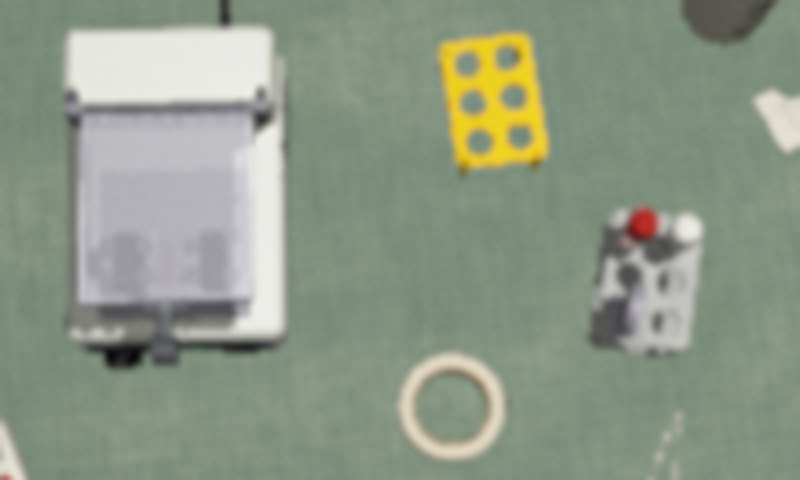

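```bash
cat >> h.py <<'E'
def ray(pic,uv,z):
    n=cv2.undistortPoints(np.array(uv,float).reshape(-1,1,2),np.array(pic["intrinsics"]),np.array(pic["D"]))[:,0]
    d=rot(pic["orientation"]).apply(np.c_[n,np.ones(len(n))]); o=np.array(pic["position"])
    return o+d*((z-o[2])/d[:,2])[:,None]
E
python3 - <<'E'
from h import *
b=manip.camera("top");a=manip.camera("scene")
f=lambda l:[(230+u/4,150+v/4) for u,v in l]
print("hump back",ray(b,f([(68,30),(272,28)]),.12))
print("hinge knobs",ray(b,f([(72,103),(262,103)]),.124))
print("grip",ray(b,f([(166,350)]),.124))
print("deck front",ray(b,f([(72,338),(284,338)]),.066))
for p,n in((a,"s"),(b,"t")):
  for t in ["sealer","guard","gauge","stand","jaw_left","jaw_right"]:
    for d in manip.outline_of(t,p)[:2]:
        m=d["pixels"];ys,xs=np.where(m)
        print(n,t,round(d["score"],2),m.sum(),xs.min(),xs.max(),ys.min(),ys.max(),cv2.minAreaRect(np.c_[xs,ys].astype(np.float32)))
i=b["pixels"][195:245,370:415]; save("c3.png",cv2.resize(i,None,fx=12,fy=12,interpolation=2))
i=a["pixels"][240:300,325:385]; save("c4.png",cv2.resize(i,None,fx=10,fy=10,interpolation=2))
E
```

```text
hump back [[0.64848348 0.14373629 0.12      ]
 [0.63733496 0.01691676 0.12      ]]
hinge knobs [[0.6001517  0.14370055 0.124     ]
 [0.58881737 0.0271367  0.124     ]]
grip [[0.44231028 0.09749496 0.124     ]]
deck front [[0.46339499 0.16098952 0.066     ]
 [0.45083725 0.02780472 0.066     ]]
s sealer 0.8 4578 257 375 160 234 ((312.9655456542969, 189.41378784179688), (64.2505874633789, 119.2164077758789), 68.19859313964844)
s sealer 0.73 973 247 273 122 181 ((260.4764099121094, 151.46112060546875), (59.292564392089844, 23.208513259887695), 85.33314514160156)
s guard 0.83 1389 258 323 161 196 ((289.9205322265625, 179.86692810058594), (29.12405776977539, 64.26749420166016), 70.46334838867188)
s gauge 0.66 152 360 370 244 275 ((363.61541748046875, 259.4230651855469), (8.43299388885498, 31.574697494506836), 11.309932708740234)
s gauge 0.63 261 337 352 249 283 ((342.40728759765625, 265.7658386230469), (14.667037010192871, 34.292930603027344), 12.094757080078125)
s stand 0.84 666 347 386 218 244 ((366.0670471191406, 230.10365295410156), (23.853212356567383, 40.30751037597656), 83.6598129272461)
s stand 0.63 957 335 379 258 298 ((356.6977233886719, 276.5428161621094), (35.68406677246094, 46.474609375), 72.47443389892578)
t sealer 0.64 4594 245 301 106 241 ((273.096923828125, 173.49110412597656), (134.67156982421875, 55.9340705871582), 89.14490509033203)
t sealer 0.57 594 377 404 203 238 ((391.072998046875, 221.037841796875), (24.38214874267578, 34.05183410644531), 8.972626686096191)
t guard 0.74 2273 250 293 175 240 ((271.5, 207.49996948242188), (42.99999237060547, 64.99998474121094), 0.0)
t gauge 0.44 106 382 392 221 233 ((387.0, 227.0), (10.0, 12.0), 0.0)
t stand 0.69 658 377 404 203 239 ((391.0999755859375, 221.2999725341797), (25.173002243041992, 34.78965759277344), 8.130102157592773)
t stand 0.62 586 340 366 159 193 ((353.12567138671875, 175.7959442138672), (33.427978515625, 23.18643569946289), 81.02737426757812)
```

View pics/c3.png

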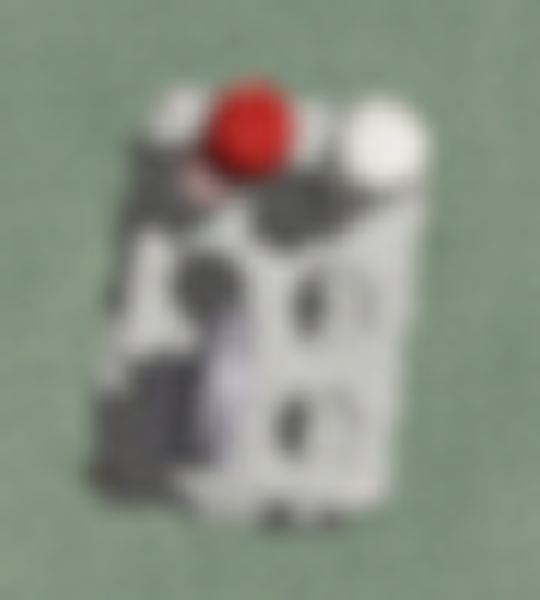

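View pics/c4.png

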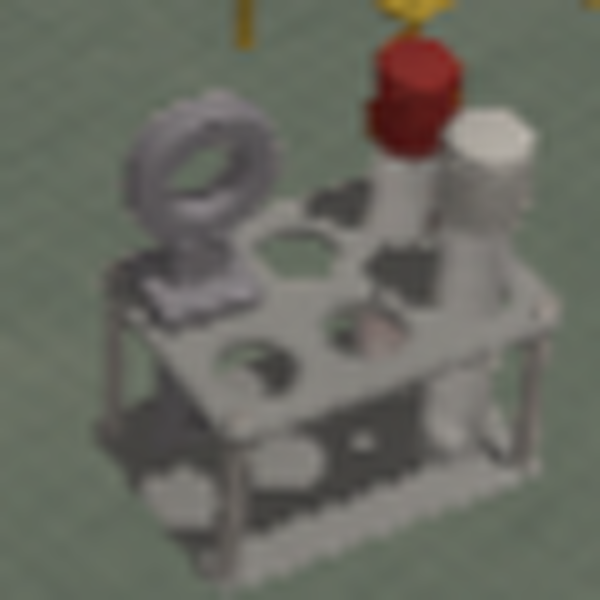

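Run:
```python
from h import *
b=manip.camera("top");a=manip.camera("scene")
f=lambda l:[(370-.5+(u+.5)/12,195-.5+(v+.5)/12) for u,v in l]
for n,l,z in [("edge",[(390,500),(424,180)],.051),("ring",[(208,460),(243,300)],.09),("front edge",[(190,495),(390,495)],.051),("tubes",[(252,122),(386,142)],.094),("holes",[(330,430),(352,305)],.051)]:
    q=ray(b,f(l),z);d=q[1]-q[0];print(n,q,np.arctan2(d[1],d[0]))
g=lambda l:[(325-.5+(u+.5)/10,240-.5+(v+.5)/10) for u,v in l]
print("scene ring",ray(a,g([(203,163)]),.085))
print("scene grip",ray(a,[(220+155/3.6,140+155/3.3)],.122))
print("scene holes",ray(a,g([(258,366),(367,330),(298,250),(475,285)]),.051))
s=manip.read_state();print(rot(s["tool_rot"]).as_matrix().round(3))
```

```text
edge [[ 0.42356573 -0.22814698  0.051     ]
 [ 0.49158888 -0.24454206  0.051     ]] -0.23651107843129204
ring [[ 0.43108927 -0.18426316  0.09      ]
 [ 0.46353056 -0.19566011  0.09      ]] -0.3378413548607484
front edge [[ 0.4288411  -0.18571913  0.051     ]
 [ 0.42462855 -0.22828583  0.051     ]] -1.6694386553758005
tubes [[ 0.49992855 -0.20159201  0.094     ]
 [ 0.49302825 -0.22892453  0.094     ]] -1.8180867473751425
holes [[ 0.43974216 -0.21728281  0.051     ]
 [ 0.46607287 -0.22547025  0.051     ]] -0.30146857465781285
scene ring [[ 0.44701152 -0.18885257  0.085     ]]
scene grip [[0.44512981 0.10091339 0.122     ]]
scene holes [[ 0.43930615 -0.21563393  0.051     ]
 [ 0.46483778 -0.22310261  0.051     ]
 [ 0.47203222 -0.19584967  0.051     ]
 [ 0.49295624 -0.22871543  0.051     ]]
[[-0.925  0.381 -0.   ]
 [ 0.381  0.925  0.   ]
 [ 0.    -0.    -1.   ]]
```

```bash
python3 -m pendant '[[[0,0,0,-0.15,1],[0,0,0,-0.15,1],[-18.5,-37,0,0,1],[-18.5,-37,0,0,1],[-18.5,-37,0,0,1],[-18.5,-37,0,0,1],[-18.5,-37,0,0,1],[-18.5,-37,0,0,1],[-18.5,-37,0,0,1],[-18.5,-37,0,0,1],[-18.5,-37,0,0,1],[-18.5,-37,0,0,1],[-18.5,-37,0,0,1],[-18.5,-37,0,0,0.6],[-18.5,0,0,0,0.6],[0,0,0,0,0.6]]]'
python3 - <<'E'
from h import *
s=manip.read_state();print(s["position"],rot(s["tool_rot"]).as_matrix().round(3),s["contact_force"],s["joint_positions"])
for n in ["scene","top"]:
    p=manip.camera(n);save(n+"2.png",p["pixels"])
    for t in ["guard_grip","guard_hinge","jaw_mouth"]:
        for d in manip.mark_of(t,p)[:2]: print(t,round(d["score"],2),np.round(w(p,d["centre"]),4),np.round(proj(p,w(p,d["centre"]))[0]))
E
```

```text
clock: 4.4
position: [0.448, 0.1376, 0.2315]
tool_rot: [0.0, 0.046, 0.999, 0.001]
contact_force: [-0.2, 0.2, 0.5]
grip_width: 0.0516
[0.44799854 0.13759713 0.23151463] [[-0.996  0.092  0.001]
 [ 0.092  0.996  0.001]
 [-0.001  0.001 -1.   ]] [-0.23554792  0.15079313  0.48780407] [-0.10134766  0.15530998 -0.27768606  1.99430456  0.04978733  0.99726625
  1.07631247]
guard_grip 0.95 [0.4389 0.1007 0.1199] [261. 189.]
guard_hinge 0.78 [0.5912 0.0848 0.1236] [311. 171.]
guard_hinge 0.74 [ 0.4421 -0.1883  0.0835] [343. 257.]
jaw_mouth 0.66 [0.5056 0.0958 0.1121] [284. 183.]
guard_grip 0.63 [0.4438 0.0964 0.1233] [272. 237.]
guard_grip 0.57 [ 0.6653 -0.2915  0.0054] [410. 149.]
guard_hinge 0.63 [0.5938 0.0894 0.1246] [270. 176.]
guard_hinge 0.28 [ 0.4461 -0.1849  0.0848] [386. 227.]
jaw_mouth 0.95 [0.5068 0.0905 0.1103] [273. 212.]
```

View pics/scene2.png

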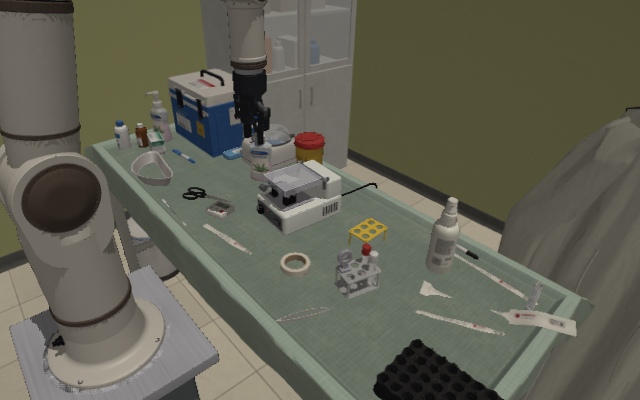

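```bash
python3 -m pendant '[[[1,-20,0,0,0.6],[1,-19.5,20,0,0.6],[0,0,30,0,0.6],[0,0,25,0,0.6],[0,0,0,0,0.6]]]'
python3 - <<'E'
from h import *
s=manip.read_state();print(s["position"])
for n in ["scene","top"]:
    p=manip.camera(n)
    u=proj(p,[0.4425,.0985,.122])[0].astype(int)
    for t in ["guard_grip"]:
        for d in manip.mark_of(t,p)[:2]: print(t,round(d["score"],2),np.round(w(p,d["centre"]),4),np.round(proj(p,w(p,d["centre"]))[0]))
    i=p["pixels"][u[1]-60:u[1]+40,u[0]-50:u[0]+70];save(n+"3.png",cv2.resize(i,None,fx=5,fy=5,interpolation=2))
E
```

```text
clock: 5.42
position: [0.4395, 0.0977, 0.1549]
tool_rot: [-0.002, 0.045, 0.999, -0.0]
contact_force: [0.2, 1.0, 0.7]
grip_width: 0.0518
[0.4395373  0.09766732 0.15488191]
guard_grip 0.75 [0.4387 0.1002 0.1231] [261. 188.]
guard_grip 0.61 [ 0.4495 -0.1849  0.0047] [342. 282.]
guard_grip 0.59 [0.5061 0.0924 0.1082] [272. 212.]
```

View pics/scene3.png

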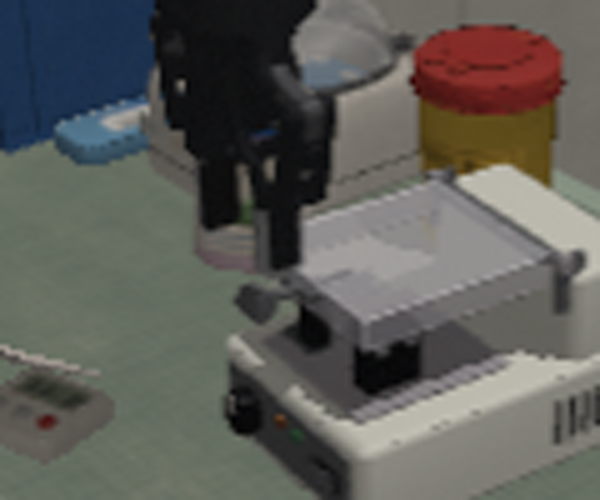

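View pics/top3.png

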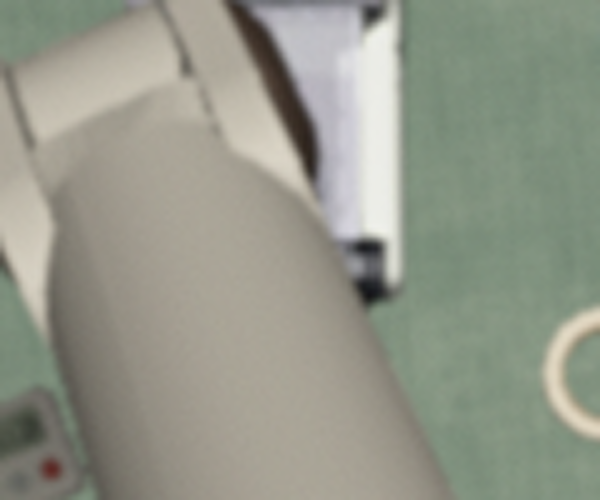

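```bash
python3 -m pendant '[[[-2,1,16,0,0.6],[0,0,16,0,0.6],[0,0,15,0,0.6],[0,0,0,0,0.6]]]'
python3 - <<'E'
from h import *
s=manip.read_state();print(s["position"])
for n in ["scene"]:
    p=manip.camera(n)
    u=proj(p,[0.4425,.0985,.122])[0].astype(int)
    i=p["pixels"][u[1]-60:u[1]+40,u[0]-50:u[0]+70];save(n+"4.png",cv2.resize(i,None,fx=6,fy=6,interpolation=2))
E
```

```text
clock: 6.12
position: [0.4422, 0.0985, 0.1079]
tool_rot: [-0.001, 0.045, 0.999, -0.0]
contact_force: [-0.1, -0.4, -0.0]
grip_width: 0.0513
[0.44224516 0.09848913 0.1079202 ]
```

View pics/scene4.png

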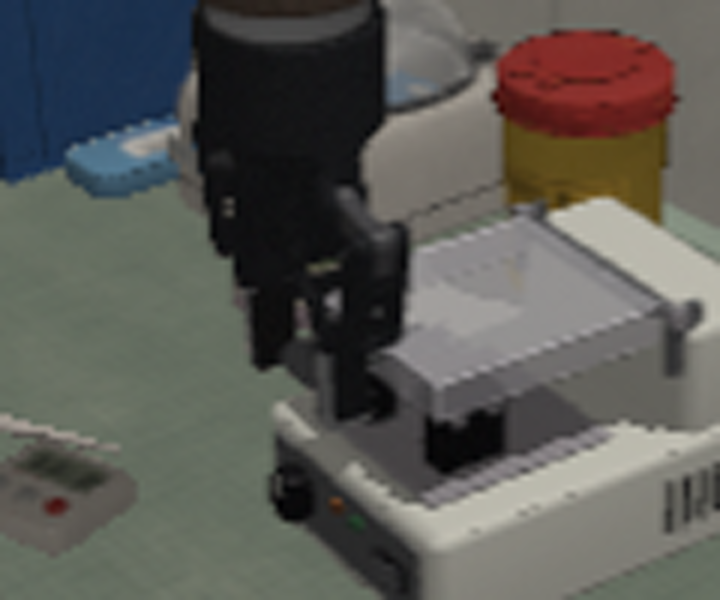

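The grip (about crop (305,350)) lies between the two fingers; closing.

```bash
python3 -m pendant '[[[0,0,0,0,0],[0,0,0,0,0],[0,0,0,0,0],[0,0,0,0,0],[0,0,0,0,0],[0,0,0,0,0]]]'
python3 - <<'E'
from h import *
th=np.arange(0,1.81,.1)
p=np.c_[-.15*np.cos(th),.15*np.sin(th)]
print(np.round(np.diff(p,axis=0)*1000,1).tolist(), p[-1])
E
```

```text
clock: 6.92
position: [0.444, 0.1004, 0.1101]
tool_rot: [0.001, 0.045, 0.999, 0.001]
contact_force: [-0.5, 5.9, 1.3]
grip_width: 0.0146
[[0.7, 15.0], [2.2, 14.8], [3.7, 14.5], [5.1, 14.1], [6.5, 13.5], [7.8, 12.8], [9.1, 11.9], [10.2, 11.0], [11.3, 9.9], [12.2, 8.7], [13.0, 7.5], [13.7, 6.1], [14.2, 4.7], [14.6, 3.3], [14.9, 1.8], [15.0, 0.3], [14.9, -1.2], [14.8, -2.7]] [0.03408031 0.14607714]
```

```bash
python3 -m pendant '[[[-0.7,2,-15,0,0],[-2.2,0,-14.8,0,0],[-3.7,0,-14.5,0,0],[-5.1,0,-14.1,0,0],[-6.5,0,-13.5,0,0],[-7.8,0,-12.8,0,0],[0,0,0,0,0]]]'
python3 - <<'E'
from h import *
s=manip.read_state();print(s["position"])
p=manip.camera("scene")
i=p["pixels"][90:240,190:390];save("scene5.png",cv2.resize(i,None,fx=4,fy=4,interpolation=2))
E
```

```text
clock: 7.8
position: [0.471, 0.0983, 0.1953]
tool_rot: [0.002, 0.046, 0.999, 0.0]
contact_force: [6.1, 2.0, -7.1]
grip_width: 0.0146
[0.47095713 0.09832823 0.19525834]
```

View pics/scene5.png

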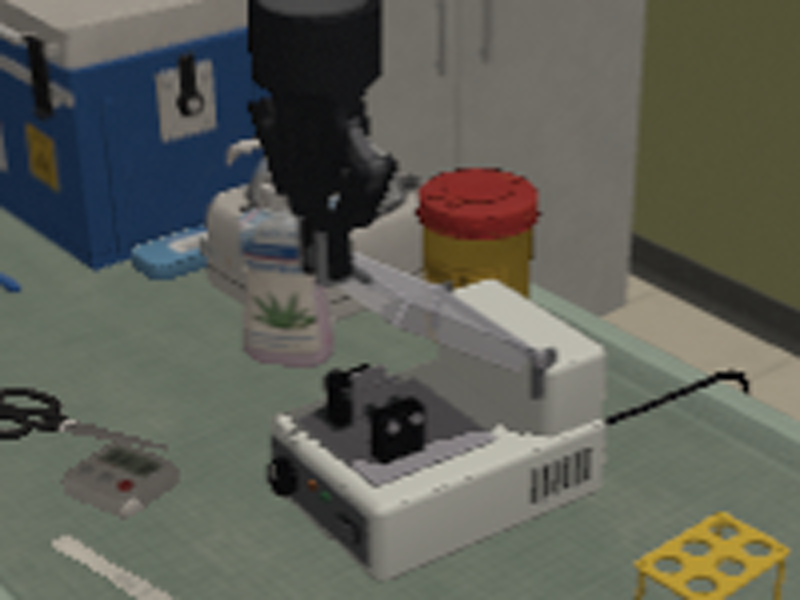

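```bash
python3 -m pendant '[[[-9.6,0,-11.5,0,0],[-10.5,0,-10.8,0,0],[-11.3,0,-9.9,0,0],[-12.2,0,-8.7,0,0],[-13,0,-7.5,0,0],[-13.7,0,-6.1,0,0],[0,0,0,0,0]]]';  python3 -m pendant '[[[-14.2,0,-4.7,0,0],[-14.6,0,-3.3,0,0],[-14.9,0,-1.8,0,0],[0,0,0,0,0]]]'
python3 - <<'E'
from h import *
s=manip.read_state();print(s["position"])
p=manip.camera("scene")
i=p["pixels"][70:220,190:390];save("scene6.png",cv2.resize(i,None,fx=4,fy=4,interpolation=2))
E
```

```text
clock: 8.72
position: [0.5406, 0.0926, 0.2491]
tool_rot: [0.0, 0.045, 0.999, 0.001]
contact_force: [-0.1, 4.2, -3.7]
grip_width: 0.0146
clock: 9.22
position: [0.584, 0.089, 0.2587]
tool_rot: [-0.0, 0.045, 0.999, 0.001]
contact_force: [-2.3, 5.2, -2.0]
grip_width: 0.0142
[0.58401104 0.08903269 0.25866237]
```

View pics/scene6.png

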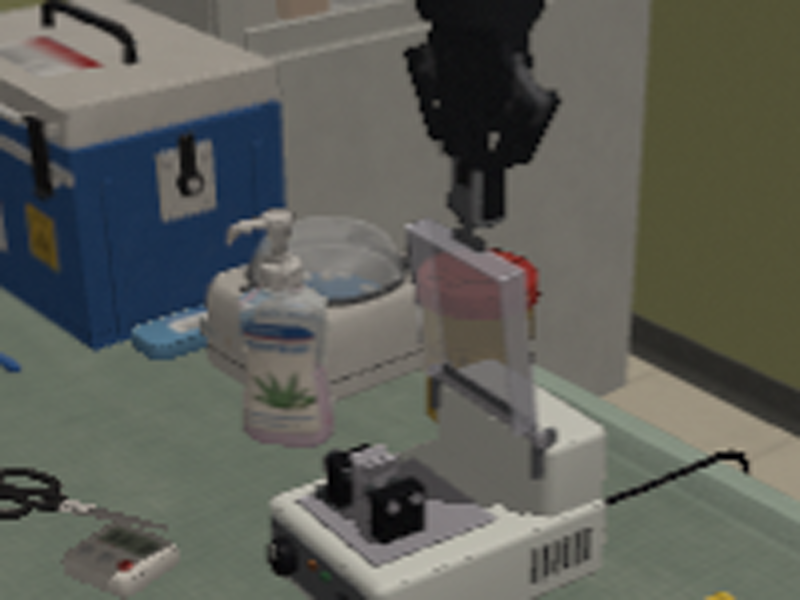

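```bash
python3 -m pendant '[[[-15,1,-0.3,0,0],[-14.9,1,1.2,0,0],[-14.8,0,2.7,0,0],[0,0,0,0,0],[0,0,0,0,0]]]'
python3 - <<'E'
from h import *
p=manip.camera("scene")
i=p["pixels"][70:220,190:390];save("scene7.png",cv2.resize(i,None,fx=4,fy=4,interpolation=2))
E
```

```text
clock: 9.9
position: [0.6287, 0.0855, 0.2556]
tool_rot: [0.001, 0.046, 0.999, -0.0]
contact_force: [-0.2, 0.6, 5.6]
grip_width: 0.0141
```

View pics/scene7.png

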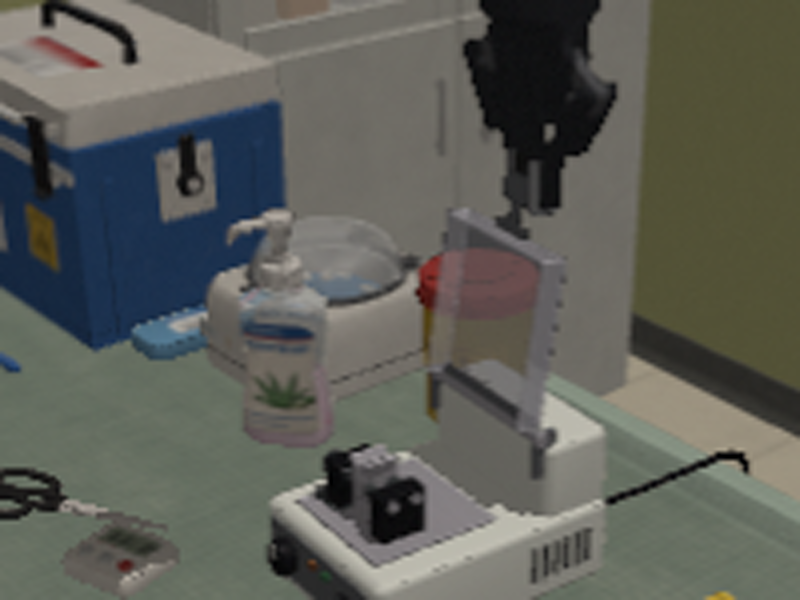

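```bash
python3 -m pendant '[[[0,0,0,0,0.6],[0,0,0,0,0.6],[0,0,0,0,0.6],[0,0,-15,0,0.6],[0,0,-20,0,0.6],[0,0,-25,0,0.6],[0,0,0,0,0.6],[0,0,0,0,0.6]]]'
python3 - <<'E'
from h import *
for n in("scene","top"):
    p=manip.camera(n)
    i=p["pixels"][90:240,190:390];save(n+"8.png",cv2.resize(i,None,fx=4,fy=4,interpolation=2))
    for t in ["guard_grip","guard_hinge","jaw_mouth","left_face","right_face"]:
        for d in manip.mark_of(t,p)[:2]: print(t,round(d["score"],2),np.round(w(p,d["centre"]),4),np.round(proj(p,w(p,d["centre"]))[0]))
E
```

```text
clock: 10.95
position: [0.6275, 0.0859, 0.3147]
tool_rot: [0.0, 0.045, 0.999, -0.0]
contact_force: [-0.4, 0.0, -0.4]
grip_width: 0.0512
guard_grip 0.94 [0.6342 0.0833 0.2673] [325. 117.]
jaw_mouth 0.88 [0.505  0.0981 0.1144] [283. 182.]
left_face 0.41 [0.503  0.0945 0.1096] [283. 185.]
right_face 0.62 [0.5031 0.0927 0.1061] [284. 186.]
right_face 0.27 [ 0.4695 -0.208  -0.0016] [356. 286.]
left_face 0.73 [ 0.4005 -0.0744  0.0032] [342. 253.]
```

View pics/scene8.png

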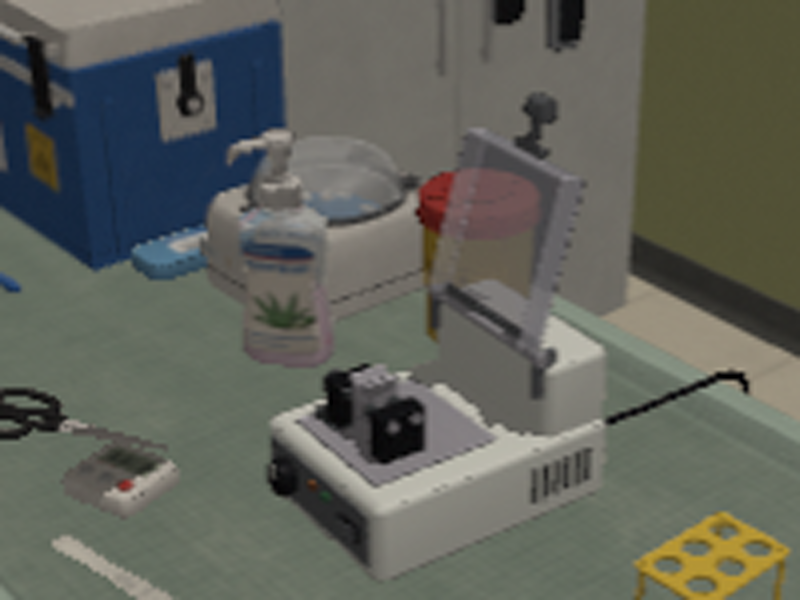

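View pics/top8.png

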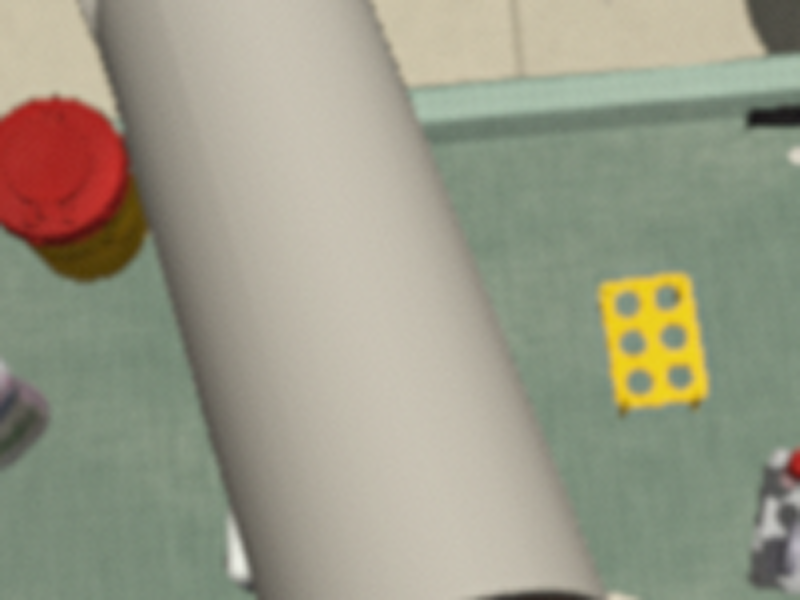

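```bash
python3 -m pendant '[[[15.5,-29,0,0,0.6],[15.5,-29,0,0,0.6],[15.5,-29,0,0,0.6],[15.5,-29,0,0,0.6],[15.5,-29,0,0,0.6],[15.5,-29,-10,0,0.6],[15.5,-29,20,0,0.6],[15.5,-29,20,0,0.6],[15.5,-29,30,0,0.6],[15.5,-29,30,0,0.6],[0,0,15,0.18,0.6],[0,0,0,0,0.6]]]'
python3 - <<'E'
from h import *
s=manip.read_state();M=rot(s["tool_rot"]).as_matrix();print(s["position"],M.round(3),s["joint_positions"])
d=np.array([.4465,-.189,.12])-s["position"];print("tool d mm",(M.T@d*1000).round(1))
for n in("scene","top"):
    p=manip.camera(n)
    save(n+"9.png",p["pixels"])
    for t in ["gauge_ring","guard_grip","jaw_mouth","left_face","right_face"]:
        for d in manip.mark_of(t,p)[:2]: print(t,round(d["score"],2),np.round(w(p,d["centre"]),4),np.round(proj(p,w(p,d["centre"]))[0]))
i=p["pixels"][160:250,230:330];save("top9c.png",cv2.resize(i,None,fx=6,fy=6,interpolation=2))
E
```

```text
clock: 13.05
position: [0.4461, -0.1887, 0.2088]
tool_rot: [-0.001, 0.135, 0.991, 0.0]
contact_force: [-0.4, 0.3, 0.4]
grip_width: 0.0513
[ 0.44605989 -0.18871798  0.20880068] [[-0.964  0.267 -0.002]
 [ 0.267  0.964  0.001]
 [ 0.002  0.    -1.   ]] [ 0.3615943   0.20275055 -0.01889049  1.98899454  0.0045835   0.95222188
  1.64114841]
tool d mm [-0.7 -0.2 88.8]
gauge_ring 0.65 [ 0.4439 -0.1887  0.0837] [344. 257.]
gauge_ring 0.5 [0.3924 0.2414 0.    ] [221. 211.]
guard_grip 0.58 [0.63   0.086  0.2667] [323. 117.]
jaw_mouth 0.73 [0.5068 0.0929 0.1115] [285. 184.]
jaw_mouth 0.31 [ 0.5014 -0.2014 -0.0041] [363. 278.]
left_face 0.55 [0.5031 0.0947 0.1101] [283. 185.]
left_face 0.45 [0.5919 0.0869 0.1239] [311. 170.]
right_face 0.39 [0.5046 0.0948 0.1083] [284. 185.]
gauge_ring 0.5 [ 0.4485 -0.1893  0.0857] [388. 226.]
guard_grip 0.74 [0.6362 0.0761 0.2656] [269. 141.]
jaw_mouth 0.64 [0.5055 0.0914 0.1076] [273. 213.]
left_face 0.61 [0.4985 0.0897 0.1115] [273. 215.]
right_face 0.56 [0.5039 0.0931 0.1088] [272. 213.]
right_face 0.53 [0.4993 0.093  0.1124] [272. 215.]
```

View pics/scene9.png

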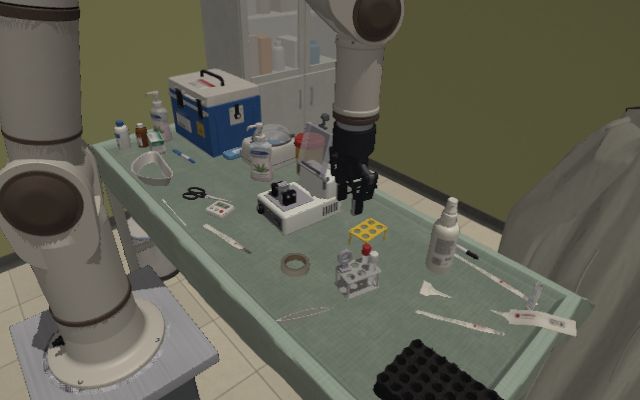

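View pics/top9c.png

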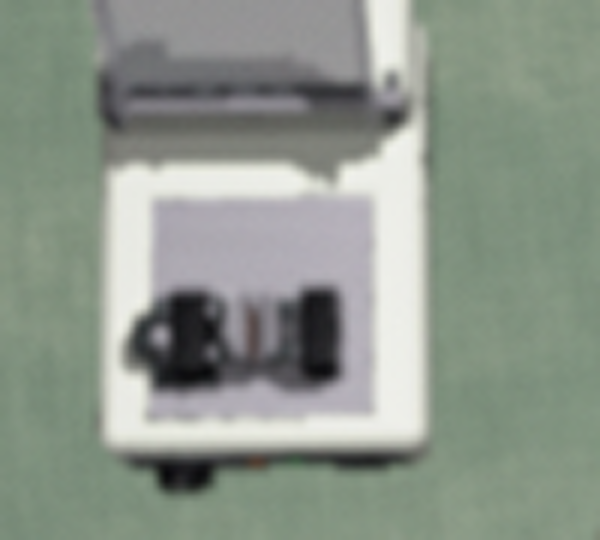

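```bash
python3 -m pendant '[[[-0.5,0,25,0,0.6],[0,0,30,0,0.6],[0,0,30,0,0.6],[0,0,0,0,0.5],[0,0,0,0,0.5]]]'
python3 - <<'E'
from h import *
s=manip.read_state();print(s["position"])
p=manip.camera("scene")
i=p["pixels"][190:310,290:410];save("scene10.png",cv2.resize(i,None,fx=5,fy=5,interpolation=2))
E
```

```text
clock: 14.28
position: [0.4481, -0.1892, 0.1255]
tool_rot: [0.0, 0.135, 0.991, -0.0]
contact_force: [0.5, -0.9, -0.7]
grip_width: 0.0425
[ 0.4480988  -0.18915819  0.12552412]
```

View pics/scene10.png

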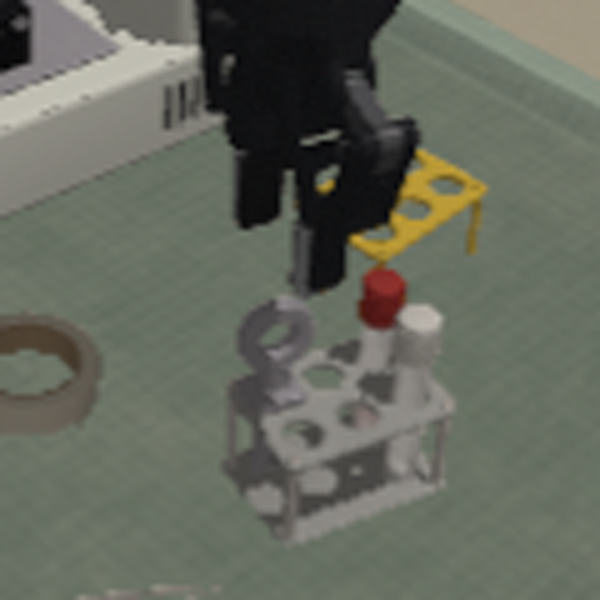

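```bash
python3 -m pendant '[[[1.5,0,20,0,0.5],[0,0,20,0,0.5],[0,0,18,0,0.5],[0,0,0,0,0.5]]]'
python3 - <<'E'
from h import *
s=manip.read_state();print(s["position"],s["contact_force"])
p=manip.camera("scene")
i=p["pixels"][200:300,295:395];save("scene11.png",cv2.resize(i,None,fx=6,fy=6,interpolation=2))
E
```

```text
clock: 14.82
position: [0.446, -0.1885, 0.0669]
tool_rot: [-0.0, 0.135, 0.991, 0.0]
contact_force: [1.0, 0.3, 0.3]
grip_width: 0.0426
[ 0.44599395 -0.18853625  0.06687305] [0.96160477 0.33408128 0.28136516]
```

View pics/scene11.png

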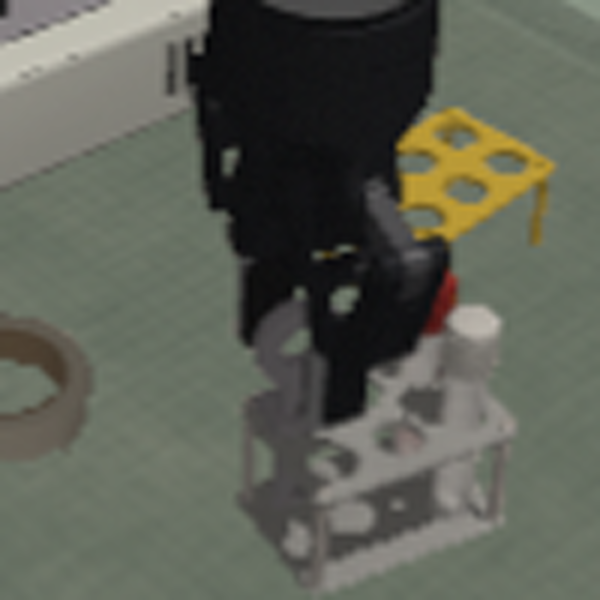

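```bash
python3 -m pendant '[[[0,0,0,0,0],[0,0,0,0,0],[0,0,0,0,0],[0,0,0,0,0],[0,0,0,0,0]]]'
python3 - <<'E'
from h import *
p=manip.camera("scene")
i=p["pixels"][200:300,295:395];save("scene12.png",cv2.resize(i,None,fx=6,fy=6,interpolation=2))
E
```

```text
clock: 15.5
position: [0.4469, -0.1888, 0.0677]
tool_rot: [0.001, 0.135, 0.991, -0.0]
contact_force: [-0.9, 0.5, 7.3]
grip_width: 0.008
```

View pics/scene12.png

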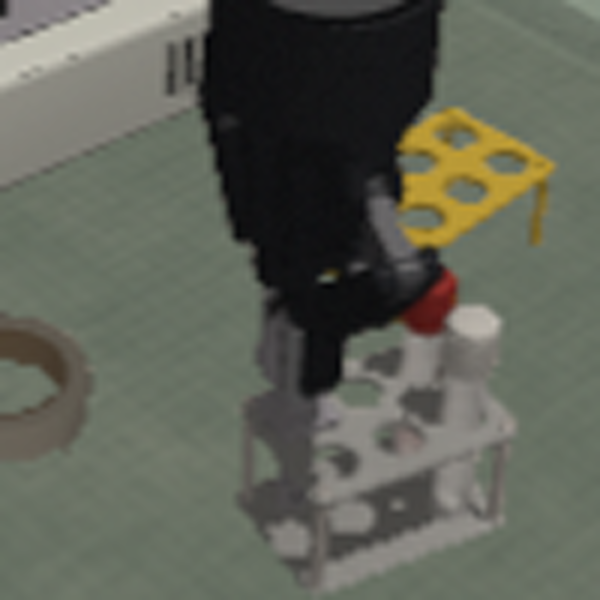

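```bash
python3 -m pendant '[[[0,0,-10,0,0],[0,0,-15,0,0],[0,0,-20,0,0],[0,0,-25,0,0],[0,0,-25,0,0],[0,0,-25,0,0],[0,0,-20,0,0],[0,0,0,0,0],[0,0,0,0,0]]]'
python3 - <<'E'
from h import *
s=manip.read_state();print(s["position"],s["contact_force"],s["torque"])
for n in("scene","top"):
    p=manip.camera(n)
    for t in ["gauge_ring","gauge_tip"]:
        for d in manip.mark_of(t,p)[:2]: print(n,t,round(d["score"],2),np.round(w(p,d["centre"]),4),np.round(proj(p,w(p,d["centre"]))[0]))
    if n=="scene":
        i=p["pixels"][170:300,280:400];save("scene13.png",cv2.resize(i,None,fx=5,fy=4.6,interpolation=2))
E
```

```text
clock: 16.68
position: [0.4456, -0.1884, 0.2064]
tool_rot: [-0.0, 0.135, 0.991, 0.0]
contact_force: [-0.8, -0.6, 0.3]
grip_width: 0.008
[ 0.44556589 -0.18841362  0.20640445] [-0.75552139 -0.61889434  0.2802069 ] [-0.00357394 -0.02318604  0.0197904 ]
scene gauge_ring 0.47 [ 0.4426 -0.1902  0.2231] [348. 202.]
scene gauge_tip 0.59 [ 0.4465 -0.1925  0.1433] [348. 235.]
top gauge_ring 0.57 [ 0.4435 -0.1884  0.2236] [397. 219.]
```

View pics/scene13.png

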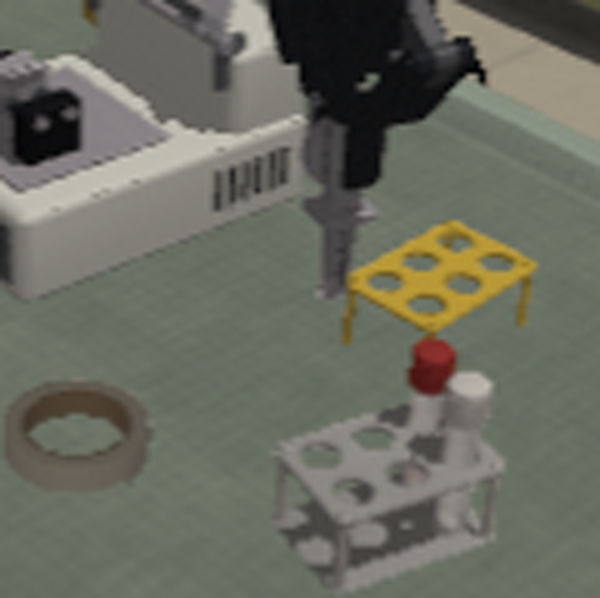

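Run:
```python
from h import *
for n,(x,y) in (("scene",(284,188)),("top",(273,214))):
    p=manip.camera(n)
    i=p["pixels"][y-18:y+18,x-24:x+24];big=cv2.resize(i,None,fx=16,fy=16,interpolation=2);save(n+"14.png",np.clip(big*1.5,0,255).astype(np.uint8))
    print(n,x-24,y-18)
    c,sn=np.cos(-.087),np.sin(-.087)
    for zz in(.11,.116,.072):
        for yy in(-.002,.002):
            q=np.array([.5057,.096,zz])+yy*np.array([-sn,c,0]); e=[q+k*np.array([c,sn,0]) for k in(-.013,.013)]
            print(zz,yy,((proj(p,e)-[x-24,y-18])*16+7.5).round().tolist())
```

```text
scene 260 170
0.11 -0.002 [[323.0, 260.0], [458.0, 214.0]]
0.11 0.002 [[310.0, 250.0], [445.0, 204.0]]
0.116 -0.002 [[322.0, 228.0], [458.0, 182.0]]
0.116 0.002 [[309.0, 218.0], [444.0, 172.0]]
0.072 -0.002 [[329.0, 460.0], [462.0, 412.0]]
0.072 0.002 [[316.0, 449.0], [449.0, 401.0]]
top 249 196
0.11 -0.002 [[366.0, 356.0], [368.0, 189.0]]
0.11 0.002 [[340.0, 356.0], [342.0, 189.0]]
0.116 -0.002 [[363.0, 349.0], [364.0, 181.0]]
0.116 0.002 [[336.0, 349.0], [338.0, 181.0]]
0.072 -0.002 [[389.0, 397.0], [391.0, 234.0]]
0.072 0.002 [[364.0, 397.0], [366.0, 234.0]]
```

View pics/scene14.png

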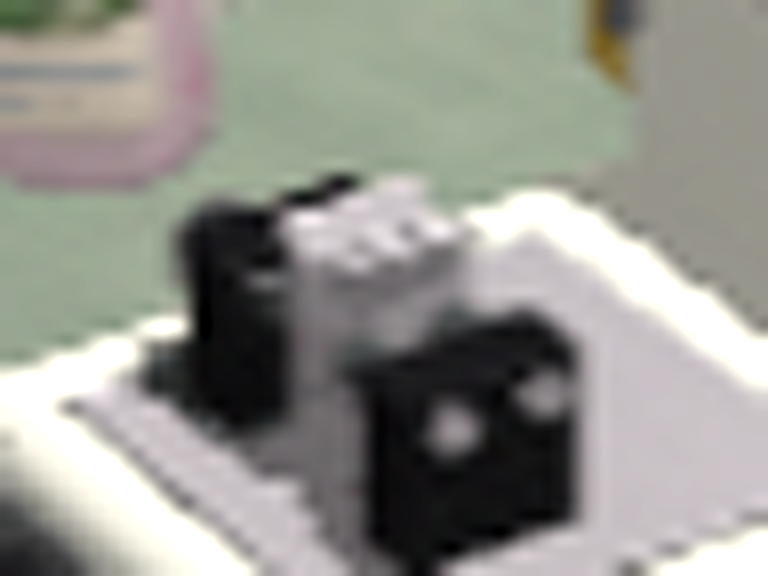

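View pics/top14.png

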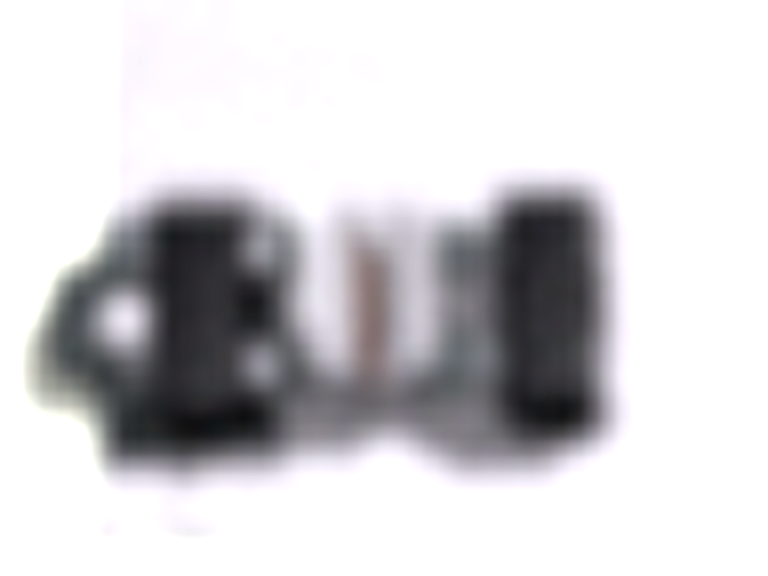

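```bash
python3 -m pendant '[[[0,0,0,-0.09,0],[0,0,0,-0.093,0],[-3.5,15,0,0,0],[-3.5,27,0,0,0],[-3.5,33,0,0,0],[-3.5,33,0,0,0],[-3.5,33,0,0,0],[-3.5,33,0,0,0],[-3.5,33,0,0,0],[-3.5,33,0,0,0],[-3.5,30,0,0,0],[-3.5,18,0,0,0],[0,0,0,0,0],[0,0,0,0,0]]]'
cat > st.py <<'E'
from h import *
P=[];F=[];T=[]
s=manip.read_state();M=rot(s["tool_rot"]).as_matrix()
print("pos",s["position"].round(4) if hasattr(s["position"],"round") else s["position"],"axes",M[:2,:2].round(3).tolist(),"tilt",M[:,2].round(4),"F",np.round(s["contact_force"],2),"T",np.round(s["torque"],3),"t",s["clock"])
d=np.array(s["position"])-[.5057,.0955,0];print("sealer-ish frame x,y mm",(d[0]*.9962-d[1]*.0868)*1e3,(d[0]*.0868+d[1]*.9962)*1e3)
E
python3 st.py
python3 - <<'E'
from h import *
for n,(x,y) in (("scene",(284,178)),("top",(273,214))):
    p=manip.camera(n)
    i=p["pixels"][y-36:y+36,x-40:x+40];big=cv2.resize(i,None,fx=9,fy=8,interpolation=2);save(n+"15.png",np.clip(big*1.3,0,255).astype(np.uint8))
    for t in ["gauge_ring","gauge_tip","jaw_mouth","guard_grip"]:
        for d in manip.mark_of(t,p)[:2]: print(n,t,round(d["score"],2),np.round(w(p,d["centre"]),4),np.round(proj(p,w(p,d["centre"]))[0]))
E
```

```text
clock: 18.82
position: [0.5059, 0.094, 0.2065]
tool_rot: [-0.0, 0.045, 0.999, -0.0]
contact_force: [-0.3, -0.2, -0.3]
grip_width: 0.0079
pos [0.5059 0.094  0.2065] axes [[-0.996, 0.089], [0.089, 0.996]] tilt [-7.e-04 -8.e-04 -1.e+00] F [-0.27 -0.2  -0.34] T [ 0.031 -0.015  0.041] t 18.825
sealer-ish frame x,y mm 0.3114648246170037 -1.4448374845938128
scene gauge_ring 0.7 [0.5046 0.0918 0.2204] [283. 146.]
scene gauge_ring 0.69 [ 4.039e-01 -7.280e-02  3.000e-04] [295. 267.]
scene gauge_tip 0.49 [0.5068 0.093  0.143 ] [284. 173.]
scene jaw_mouth 0.94 [0.5055 0.0939 0.1126] [284. 183.]
scene guard_grip 0.61 [0.631  0.0864 0.2658] [323. 117.]
scene guard_grip 0.21 [ 0.4681 -0.208  -0.0009] [355. 286.]
top gauge_tip 0.42 [ 0.492  -0.2265 -0.0007] [395. 214.]
top jaw_mouth 0.23 [ 0.469  -0.2087  0.0032] [390. 222.]
```

View pics/scene15.png

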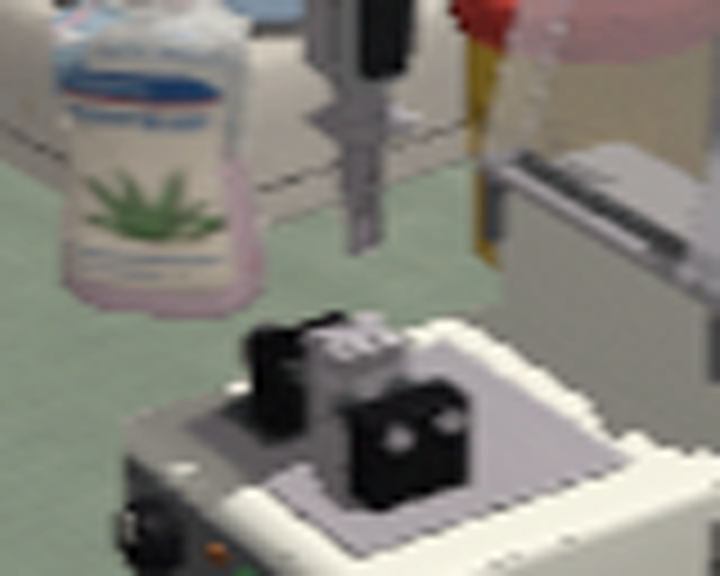

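```bash
python3 -m pendant '[[[0,0,15,0,0],[0,0,12,0,0],[0,0,0,0,0],[0,0,0,0,0]]]'; python3 st.py
python3 - <<'E'
from h import *
for n,(x,y) in (("scene",(284,178)),):
    p=manip.camera(n)
    i=p["pixels"][y-26:y+26,x-30:x+30];big=cv2.resize(i,None,fx=12,fy=11,interpolation=2);save(n+"16.png",np.clip(big*1.3,0,255).astype(np.uint8))
E
```

```text
clock: 19.82
position: [0.5061, 0.0953, 0.1795]
tool_rot: [-0.0, 0.044, 0.999, 0.0]
contact_force: [-0.4, 0.4, -0.4]
grip_width: 0.0081
pos [0.5061 0.0953 0.1795] axes [[-0.996, 0.088], [0.088, 0.996]] tilt [-5.e-04  0.e+00 -1.e+00] F [-0.37  0.44 -0.4 ] T [-0.047  0.037 -0.011] t 19.825
sealer-ish frame x,y mm 0.4032679404949255 -0.1196816973416404
```

View pics/scene16.png

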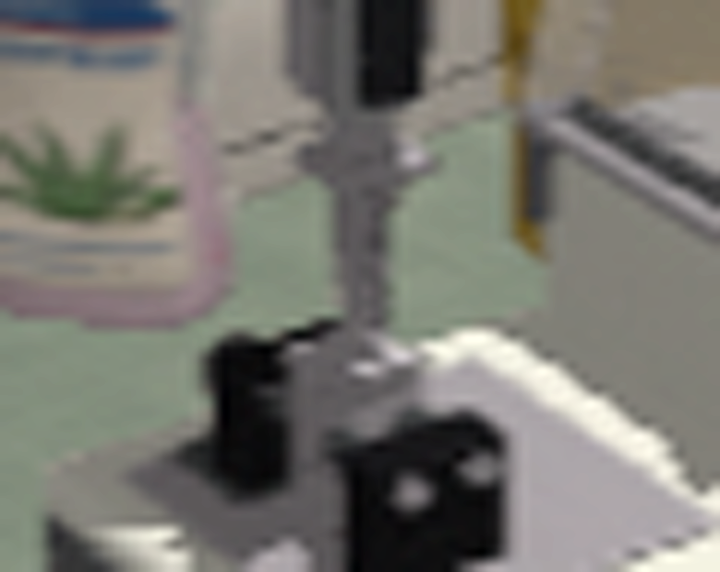

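```bash
cat > av.py <<'E'
from h import *
P=[];F=[];T=[]
for i in range(5):
    s=manip.read_state();P.append(s["position"]);F.append(s["contact_force"]);T.append(s["torque"]);manip.camera("top")
P,F,T=map(np.array,(P,F,T))
p=P.mean(0);d=p-[.5057,.0955,0];f=F.mean(0);c,n=.9962,.0868
print("z %.1f tipz %.1f sx %.2f sy %.2f"%(p[2]*1e3,p[2]*1e3-60.5,(d[0]*c-d[1]*n)*1e3,(d[0]*n+d[1]*c)*1e3),"std",(P.std(0)*1e3).round(2),"F sealer x %.2f y %.2f z %.2f"%(f[0]*c-f[1]*n,f[0]*n+f[1]*c,f[2]),"std",F.std(0).round(2),"T",T.mean(0).round(3),"w",s["grip_width"],"t",s["clock"])
E
python3 av.py
python3 -m pendant '[[[0,0,3,0,0],[0,0,3,0,0],[0,0,3,0,0],[0,0,0,0,0]]]';python3 av.py
```

```text
z 180.0 tipz 119.5 sx 0.74 sy -0.07 std [0.05 0.02 0.11] F sealer x 0.29 y -0.41 z -0.36 std [0.36 0.34 0.5 ] T [-0.013 -0.     0.001] w 0.008062245123103984 t 20.075
clock: 20.62
position: [0.5058, 0.0952, 0.1703]
tool_rot: [-0.0, 0.044, 0.999, -0.0]
contact_force: [0.0, 0.1, -0.4]
grip_width: 0.0086
z 170.6 tipz 110.1 sx 0.39 sy -0.21 std [0.14 0.04 0.18] F sealer x 0.18 y 0.09 z -0.08 std [0.22 0.3  0.29] T [-0.002  0.002 -0.038] w 0.008075769111900563 t 20.825
```

```bash
python3 -m pendant '[[[0,0,2,0,0],[0,0,2,0,0],[0,0,0,0,0]]]';python3 av.py
```

```text
clock: 21.25
position: [0.5059, 0.0952, 0.1664]
tool_rot: [-0.0, 0.044, 0.999, -0.0]
contact_force: [-0.7, 0.6, 0.4]
grip_width: 0.0084
z 166.6 tipz 106.1 sx 0.39 sy -0.20 std [0.08 0.03 0.09] F sealer x -0.03 y -0.11 z -0.27 std [0.83 0.78 0.46] T [-0.006 -0.009 -0.005] w 0.008191392498283899 t 21.45
```

```bash
python3 -m pendant '[[[0,0,2,0,0],[0,0,0,0,0]]]';python3 av.py
```

```text
clock: 21.75
position: [0.506, 0.0952, 0.1645]
tool_rot: [-0.0, 0.044, 0.999, -0.0]
contact_force: [-0.7, -0.8, -0.3]
grip_width: 0.0084
z 164.6 tipz 104.1 sx 0.40 sy -0.21 std [0.05 0.02 0.07] F sealer x 0.08 y -0.34 z -0.40 std [0.46 0.34 0.24] T [-0.009  0.014  0.038] w 0.007994924778880731 t 21.95
```

```bash
python3 -m pendant '[[[0,0.5,0,0,0],[0,0,0,0,0]]]';python3 av.py
```

```text
clock: 22.25
position: [0.5062, 0.0958, 0.1647]
tool_rot: [0.0, 0.044, 0.999, 0.0]
contact_force: [1.0, -0.6, -0.9]
grip_width: 0.0078
z 164.7 tipz 104.2 sx 0.48 sy 0.31 std [0.02 0.01 0.01] F sealer x 0.28 y 0.10 z -0.63 std [0.6  0.47 0.33] T [-0.029  0.007 -0.001] w 0.008289452747311072 t 22.45
```

```bash
python3 -m pendant '[[[0,0.5,0,0,0],[0,0,0,0,0]]]';python3 av.py
```

```text
clock: 22.75
position: [0.5062, 0.096, 0.1647]
tool_rot: [-0.0, 0.044, 0.999, -0.0]
contact_force: [0.1, -1.7, 0.1]
grip_width: 0.0078
z 164.7 tipz 104.2 sx 0.47 sy 0.52 std [0.02 0.01 0.01] F sealer x 0.16 y -1.48 z -0.20 std [0.37 0.48 0.28] T [-0.377  0.018  0.012] w 0.008053913795576014 t 22.95
```

```bash
python3 -m pendant '[[[0,-1.5,0,0,0],[0,0,0,0,0]]]';python3 av.py
```

```text
clock: 23.25
position: [0.5061, 0.095, 0.1647]
tool_rot: [0.0, 0.044, 0.999, 0.0]
contact_force: [0.6, -0.2, -1.1]
grip_width: 0.0082
z 164.7 tipz 104.2 sx 0.43 sy -0.45 std [0.02 0.03 0.  ] F sealer x 0.20 y 0.04 z -0.42 std [0.52 0.16 0.54] T [ 0.007 -0.03  -0.016] w 0.007957009172035089 t 23.45
```

```bash
python3 -m pendant '[[[0,-0.5,0,0,0],[0,0,0,0,0]]]';python3 av.py
```

```text
clock: 23.75
position: [0.506, 0.0944, 0.1647]
tool_rot: [-0.0, 0.044, 0.999, 0.0]
contact_force: [-0.8, -0.3, -0.3]
grip_width: 0.0079
z 164.7 tipz 104.2 sx 0.44 sy -1.07 std [0.02 0.01 0.02] F sealer x 0.04 y 0.63 z -0.55 std [0.55 0.56 0.26] T [ 0.145 -0.001 -0.019] w 0.007913021461461212 t 23.95
```

```bash
python3 -m pendant '[[[0,-0.5,0,0,0],[0,0,0,0,0]]]';python3 av.py
```

```text
clock: 24.25
position: [0.506, 0.0941, 0.1647]
tool_rot: [0.0, 0.044, 0.999, 0.0]
contact_force: [0.7, 2.4, -1.7]
grip_width: 0.0083
z 164.7 tipz 104.2 sx 0.45 sy -1.31 std [0.01 0.01 0.  ] F sealer x -0.27 y 2.00 z -1.47 std [0.53 0.41 0.51] T [ 0.593 -0.039  0.002] w 0.008266536832947338 t 24.45
```

```bash
python3 -m pendant '[[[0,1.1,0,0,0],[0,0,0,0,0]]]';python3 av.py
```

```text
clock: 24.75
position: [0.5061, 0.0944, 0.1647]
tool_rot: [-0.0, 0.044, 0.999, -0.0]
contact_force: [0.4, -0.2, -0.2]
grip_width: 0.0083
z 164.7 tipz 104.2 sx 0.47 sy -1.02 std [0.01 0.03 0.01] F sealer x -0.23 y 0.22 z -0.29 std [0.64 0.38 0.12] T [0.059 0.012 0.016] w 0.00829144118571904 t 24.95
```

```bash
python3 -m pendant '[[[0,0.5,0,0,0],[0,0,0,0,0]]]';python3 av.py
```

```text
clock: 25.25
position: [0.5061, 0.0953, 0.1647]
tool_rot: [-0.0, 0.044, 0.999, -0.0]
contact_force: [0.2, -0.4, 0.6]
grip_width: 0.008
z 164.7 tipz 104.2 sx 0.45 sy -0.11 std [0.01 0.02 0.02] F sealer x 0.35 y 0.15 z -0.51 std [0.28 0.37 0.6 ] T [-0.012  0.011  0.01 ] w 0.008116445736011306 t 25.45
```

```bash
python3 -m pendant '[[[0,-0.4,2,0,0],[0,0,1,0,0],[0,0,0,0,0]]]';python3 av.py
```

```text
clock: 25.88
position: [0.506, 0.095, 0.1615]
tool_rot: [-0.0, 0.044, 0.999, -0.0]
contact_force: [0.9, 0.7, -0.1]
grip_width: 0.0087
z 161.6 tipz 101.1 sx 0.43 sy -0.51 std [0.05 0.02 0.07] F sealer x 0.26 y 0.25 z -0.15 std [0.51 0.38 0.47] T [-0.    -0.014  0.008] w 0.00786865720568016 t 26.075
```

```bash
python3 -m pendant '[[[0,0.1,1,0,0],[0,0,1,0,0],[0,0,0,0,0]]]';python3 av.py
```

```text
clock: 26.5
position: [0.506, 0.095, 0.1596]
tool_rot: [-0.0, 0.044, 0.999, -0.0]
contact_force: [-0.2, 0.3, 0.5]
grip_width: 0.0083
z 159.6 tipz 99.1 sx 0.42 sy -0.39 std [0.05 0.03 0.06] F sealer x -0.18 y -0.06 z -0.12 std [0.17 0.58 0.66] T [ 0.     0.013 -0.007] w 0.007938375884748518 t 26.7
```

```bash
python3 -m pendant '[[[0,0,1,0,0],[0,0,0,0,0]]]';python3 av.py
```

```text
clock: 27.0
position: [0.506, 0.0951, 0.1586]
tool_rot: [-0.0, 0.044, 0.999, 0.0]
contact_force: [0.1, -0.5, 0.1]
grip_width: 0.008
z 158.7 tipz 98.2 sx 0.43 sy -0.39 std [0.04 0.01 0.04] F sealer x 0.25 y -0.30 z -0.19 std [0.32 0.26 0.33] T [-0.005  0.009  0.006] w 0.007996291055149206 t 27.2
```

```bash
python3 -m pendant '[[[0,0,1,0,0],[0,0,0,0,0]]]';python3 av.py
```

```text
clock: 27.5
position: [0.5061, 0.0951, 0.1576]
tool_rot: [-0.0, 0.044, 0.999, 0.0]
contact_force: [0.5, 0.3, -0.8]
grip_width: 0.0081
z 157.6 tipz 97.1 sx 0.42 sy -0.39 std [0.01 0.01 0.03] F sealer x 0.55 y 0.31 z -0.76 std [0.38 0.27 0.45] T [ 0.035  0.021 -0.005] w 0.008079349317880046 t 27.7
```

```bash
python3 -m pendant '[[[0,0,1,0,0],[0,0,0,0,0]]]';python3 av.py
```

```text
clock: 28.0
position: [0.5062, 0.0951, 0.1567]
tool_rot: [0.0, 0.044, 0.999, 0.0]
contact_force: [-0.4, -0.9, -0.3]
grip_width: 0.0081
z 156.7 tipz 96.2 sx 0.55 sy -0.37 std [0.01 0.01 0.01] F sealer x 0.23 y -0.18 z -0.45 std [0.5  0.49 0.28] T [ 0.007 -0.083  0.002] w 0.007976436704954362 t 28.2
```

```bash
python3 -m pendant '[[[0,0,1,0,0],[0,0,0,0,0]]]';python3 av.py
```

```text
clock: 28.5
position: [0.5063, 0.0951, 0.1558]
tool_rot: [0.0, 0.044, 0.999, 0.0]
contact_force: [0.0, -0.1, 1.4]
grip_width: 0.0081
z 155.8 tipz 95.3 sx 0.63 sy -0.35 std [0.01 0.01 0.01] F sealer x -0.35 y -0.32 z 1.65 std [0.32 0.18 0.4 ] T [-0.025 -0.06  -0.003] w 0.00837639146244771 t 28.7
```

```bash
python3 -m pendant '[[[0,0,1,0,0],[0,0,0,0,0]]]';python3 av.py
```

```text
clock: 29.0
position: [0.5064, 0.0951, 0.1549]
tool_rot: [0.0, 0.044, 0.999, 0.0]
contact_force: [-1.4, -0.2, 3.9]
grip_width: 0.0082
z 154.9 tipz 94.4 sx 0.73 sy -0.33 std [0.01 0.02 0.01] F sealer x -0.12 y -0.30 z 4.01 std [0.88 0.25 0.54] T [-0.032 -0.079 -0.011] w 0.007941782181492158 t 29.2
```

```bash
python3 -m pendant '[[[0,0,1,0,0],[0,0,0,0,0]]]';python3 av.py
```

```text
clock: 29.5
position: [0.5063, 0.0951, 0.1537]
tool_rot: [0.0, 0.044, 0.999, 0.0]
contact_force: [2.3, -0.6, 4.8]
grip_width: 0.008
z 153.7 tipz 93.2 sx 0.62 sy -0.33 std [0.02 0.01 0.01] F sealer x 1.04 y 0.06 z 4.10 std [0.83 0.4  0.58] T [-0.006 -0.231  0.008] w 0.008339617402254874 t 29.7
```

```bash
python3 -m pendant '[[[0,0,0,0,0],[0,0,0,0,0],[0,0,0,0,0],[0,0,0,0,0]]]';python3 av.py
python3 - <<'E'
from h import *
p=manip.camera("scene")
i=p["pixels"][90:240,190:390];save("scene17.png",cv2.resize(i,None,fx=4,fy=4,interpolation=2))
for t in ["gauge_ring","gauge_tip","jaw_mouth","guard_grip"]:
    for d in manip.mark_of(t,p)[:1]: print(t,round(d["score"],2),np.round(w(p,d["centre"]),4))
E
```

```text
clock: 30.25
position: [0.5062, 0.0951, 0.1537]
tool_rot: [0.0, 0.044, 0.999, 0.0]
contact_force: [1.9, -0.3, 3.4]
grip_width: 0.0082
z 153.7 tipz 93.2 sx 0.58 sy -0.39 std [0.01 0.02 0.01] F sealer x 1.89 y -0.25 z 3.06 std [0.46 0.26 0.39] T [-0.003 -0.458 -0.011] w 0.008285152689840309 t 30.45
gauge_ring 0.6 [0.5002 0.0932 0.1705]
gauge_tip 0.68 [0.5099 0.0941 0.0901]
jaw_mouth 0.98 [0.5043 0.0946 0.1133]
guard_grip 0.95 [0.6337 0.0848 0.2663]
```

View pics/scene17.png

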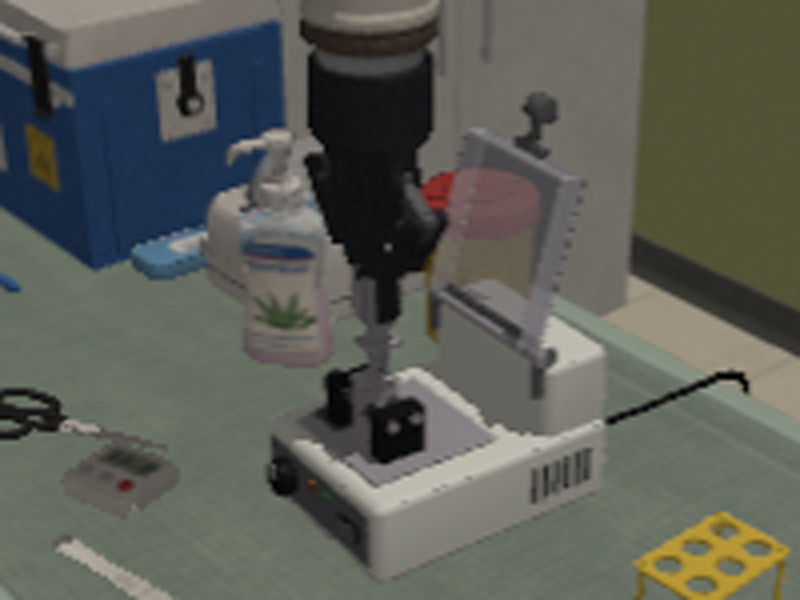

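Run:
```python
from h import *
A={}
for k in range(4):
    p=manip.camera("scene")
    for t in ["gauge_ring","gauge_tip","jaw_mouth"]:
        for d in manip.mark_of(t,p)[:1]:
            q=w(p,d["centre"])
            if abs(q[0]-.505)<.03: A.setdefault(t,[]).append(q)
for t in A: print(t,len(A[t]),np.mean(A[t],0).round(4),np.std(A[t],0).round(4))
m=[d["pixels"] for d in manip.outline_of("gauge",p)[:1]][0]
i=p["pixels"].copy()
c,sn=np.cos(-.087),np.sin(-.087)
# overlay: expected upright axis and edges
base=np.array([.5062,.0951,.1537])
for dx in(-.006,0,.006):
  for l in (0,.12):
    a=base+dx*np.array([c,sn,0])+[0,0,-.0605]; b=a+[0,0,.078]; top=b
    # tilt about sealer y
    a2=b-.078*np.array([-l*c,-l*sn,1])
    print(dx,l,((proj(p,[a2,b])-[255,140])*10).round().tolist())
crop=i[140:200,255:315];save("scene18.png",np.clip(cv2.resize(crop,None,fx=10,fy=10,interpolation=2)*1.5,0,255).astype(np.uint8))
mm=(m[140:200,255:315]*255).astype(np.uint8);save("m18.png",cv2.cvtColor(cv2.resize(mm,None,fx=10,fy=10,interpolation=0),8))
```

```text
gauge_ring 4 [0.5025 0.0954 0.1694] [0.0009 0.0023 0.0014]
gauge_tip 3 [0.5094 0.095  0.0888] [0.0011 0.0016 0.0003]
jaw_mouth 4 [0.5053 0.0954 0.113 ] [0.0019 0.0008 0.0008]
-0.006 0 [[271.0, 503.0], [264.0, 237.0]]
-0.006 0.12 [[301.0, 493.0], [264.0, 237.0]]
0 0 [[291.0, 496.0], [284.0, 231.0]]
0 0.12 [[321.0, 486.0], [284.0, 231.0]]
0.006 0 [[310.0, 490.0], [304.0, 225.0]]
0.006 0.12 [[340.0, 479.0], [304.0, 225.0]]
```

View pics/scene18.png

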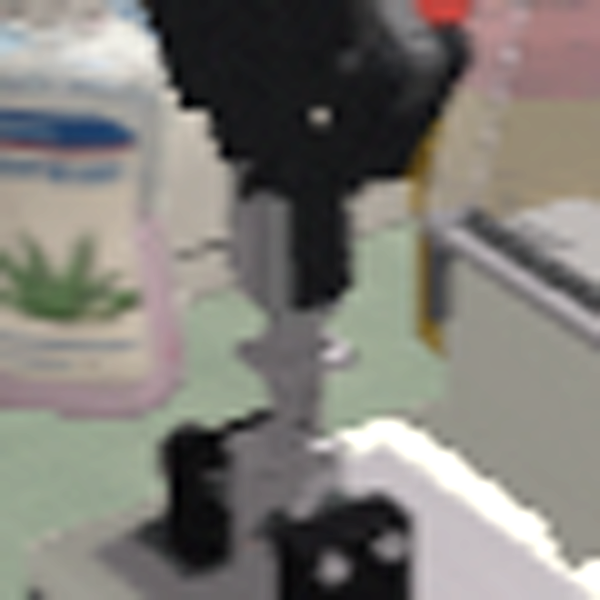

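Run:
```python
from h import *
p=manip.camera("scene")
ps=-.087;X=np.array([np.cos(ps),np.sin(ps),0]);Y=np.array([-np.sin(ps),np.cos(ps),0]);Z=np.array([0,0,1.])
def parts():
    a=np.linspace(0,2*np.pi,40)
    ring=np.array([[.018*np.cos(k),y,.018*np.sin(k)] for k in a for y in(-.0045,.0045)])
    col=np.array([[x,y,z] for x in(-.012,.012) for y in(-.011,.011) for z in(-.034,-.028)])
    bl=np.array([[x,s*t/2,z] for x in(-.006,.006) for s in(-1,1) for z,t in((-.034,.0096),(-.061,.0047))])
    return ring,col,bl
def draw(img,c,l,s=10,o=(255,140)):
    for P,colr in zip(parts(),((255,0,0),(255,255,0),(0,255,255))):
        xr=P[:,0]*np.cos(l)-P[:,2]*np.sin(l); zr=P[:,0]*np.sin(l)+P[:,2]*np.cos(l)
        W=c+xr[:,None]*X+P[:,1:2]*Y+zr[:,None]*Z
        q=((proj(p,W)-o+.5)*s-.5).astype(np.float32)
        cv2.polylines(img,[cv2.convexHull(q.astype(np.int32))],True,colr,1)
crop=p["pixels"][145:190,262:302]
big=np.clip(cv2.resize(crop,None,fx=10,fy=10,interpolation=2)*1.5,0,255).astype(np.uint8)
out=[]
for l in(0,.12):
    b=big.copy();draw(b,np.array([.5045+(-.003 if l else 0),.0951,.1712]),l,10,(262,145));out.append(b)
save("ov.png",np.hstack(out))
```

```text
(no output)
```

View pics/ov.png

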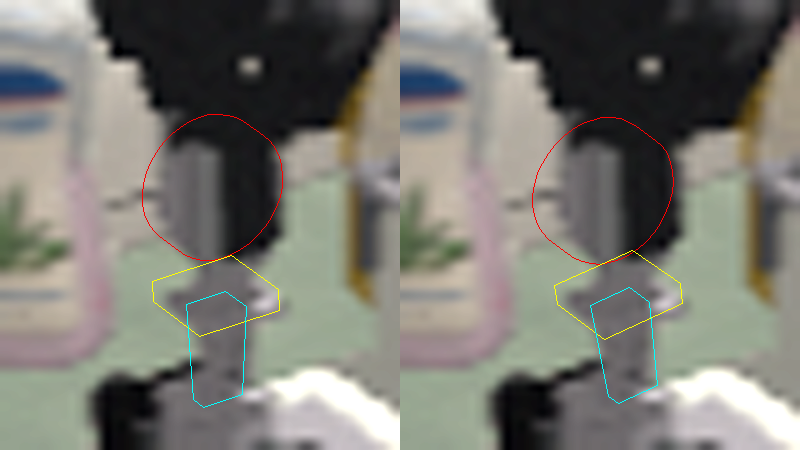

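Run:
```python
from h import *
p=manip.camera("scene")
crop=p["pixels"][158:190,266:300]
save("z1.png",np.clip(cv2.resize(crop,None,fx=18,fy=18,interpolation=cv2.INTER_CUBIC)*1.8,0,255).astype(np.uint8))
for t in ("gauge",):
    d=manip.outline_of(t,p)[0];m=d["pixels"];print(d["score"])
    for v in range(158,192):
        xs=np.where(m[v])[0]
        if len(xs): print(v,xs.min(),xs.max(),end=" | ")
g=cv2.cvtColor(p["pixels"],cv2.COLOR_RGB2GRAY)
for v in range(174,186): print(v,g[v,276:296].tolist())
```

```text
0.18
183 280 280 | 184 279 281 | 185 278 281 | 186 278 280 | 187 278 279 | 188 277 279 | 189 278 279 | 190 278 280 | 191 279 280 | 174 [108, 108, 94, 71, 69, 69, 70, 71, 71, 69, 66, 66, 108, 125, 109, 111, 110, 110, 111, 111]
175 [105, 105, 91, 69, 70, 68, 69, 67, 67, 68, 68, 108, 137, 111, 92, 108, 111, 110, 109, 108]
176 [105, 105, 105, 92, 71, 70, 69, 68, 68, 72, 74, 81, 89, 89, 98, 107, 108, 109, 110, 109]
177 [104, 105, 106, 105, 97, 79, 73, 75, 72, 71, 71, 93, 112, 111, 111, 111, 110, 109, 108, 107]
178 [107, 106, 105, 106, 107, 90, 68, 72, 70, 68, 70, 94, 112, 111, 110, 111, 109, 108, 108, 108]
179 [108, 108, 108, 106, 105, 96, 73, 66, 70, 64, 65, 93, 111, 111, 109, 109, 108, 109, 108, 108]
180 [109, 108, 107, 107, 106, 95, 76, 69, 70, 63, 73, 98, 108, 107, 109, 111, 112, 111, 109, 108]
181 [108, 107, 106, 86, 40, 31, 56, 69, 70, 63, 74, 99, 109, 110, 110, 109, 110, 111, 105, 99]
182 [95, 59, 16, 20, 36, 59, 70, 70, 59, 49, 74, 98, 106, 107, 108, 141, 180, 188, 184, 150]
183 [15, 28, 61, 76, 74, 71, 70, 69, 70, 71, 72, 91, 126, 169, 187, 184, 184, 184, 184, 183]
184 [7, 49, 73, 74, 74, 73, 69, 69, 65, 81, 124, 146, 126, 129, 169, 184, 163, 153, 177, 184]
185 [10, 24, 57, 75, 75, 74, 69, 69, 73, 75, 77, 75, 93, 124, 146, 145, 129, 128, 141, 169]
```

View pics/z1.png

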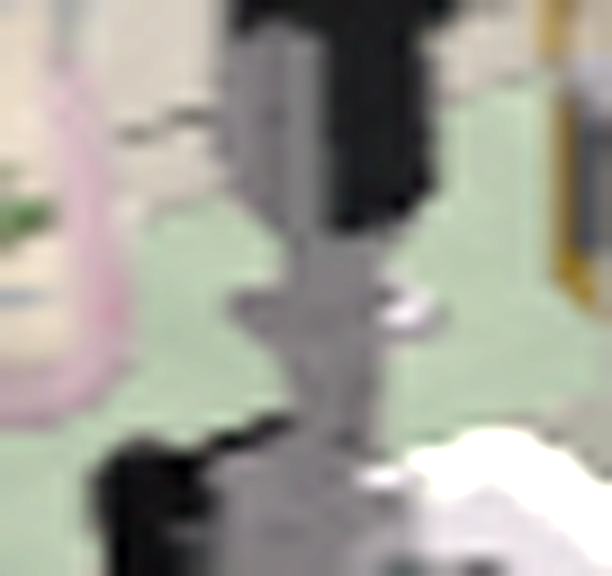

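```bash
python3 av.py; python3 -c "
from plant import manip
print(manip.job_done())"
```

```text
z 153.7 tipz 93.2 sx 0.52 sy -0.38 std [0.01 0.01 0.01] F sealer x 2.39 y -0.11 z 3.60 std [0.31 0.43 0.52] T [ 0.008 -0.659 -0.009] w 0.008143260283290623 t 31.95
the job is handed in; nothing more can be done
None
```

The gauge is held by its ring between the jaws, snug on both, and I handed the job in at about 32 s of the 72 s allowed. No verdict was reported.

- **Guard:** I pinched it by its grip, swung it to about 1.8 rad and let go. Later pictures show it still standing open with nothing touching it.
- **Stand and gauge:** I worked at the grey stand (scene pixel 356, 284) and left the yellow look-alike (367, 231) alone. I lifted the gauge out by its ring and felt for both jaw faces with its tip. That gave a gap of about 4 mm (3.9 to 4.0).
- **Depth and fit:** I lowered it centred until the push levelled off. The point is about 17 mm below the jaw mouth. I estimate the jaws are spread by well under 1 mm in all, but could not read them directly.

**Last checks:**
- The sideways force was about 0.1 N, so both jaws press evenly. The upward drag was 3.6 N; it had been 4.1 N and dipped to 3.1 N while holding.
- The force along the sealer's x crept up to 2.4 N while holding. The hand drifted about 0.2 mm.
- The checks on tilt disagreed. The network's ring and tip points gave up to about 0.12 rad in one picture and 0.09 rad on average. The blade's edges gave about 0.04 rad, and I trusted those. All are under the 0.14 rad limit.

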